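# Even the joints of a tile panel with spacer and wedge, and hold it tight

## Task

The loose middle tile of the three-tile panel lies off centre on the layout board. Without shifting the tile to make room, slide the metal spacer bar from the front into the joint beside it that is already wide enough, all the way to the back rail, and let go of the bar; then push the wooden wedge, thin end first, into the other, narrow joint until the middle tile is square and tight against the spacer and back against the rail, so that both joints are equal. Finish while still gripping the wedge and keeping it firmly pushed in (about 15 N) so that the tile stays pressed; leave the two steel weights, the glue tube and the tape roll where they are.

Things in the scene. Friction and masses are not known exactly. Their poses are not given: they have to be found in the camera images.
- layout_board: plywood layout board, 178 x 256 x 12 mm, fixed. Origin at bench level under the centre of the middle bay; x points from the open front (robot side) to the back rail, y left, z up. Top at z = +12 mm; front edge x = -115, left edge y = +116, right edge y = -140 mm. In front of the tiles (x < -35 mm) it is bare, but for a pencil and a pen along the right margin (y < -105 mm)
- rail_face (a point): middle of the front face of the back rail, an aluminium angle 20 mm high along the board's back; at the board's x = +35 mm, y = 0, at board-top level
- left_tile (a point): top centre of the left tile, stuck down and immovable: 70 mm along the board's x, 60 mm along y, 12 mm thick, top 24 mm above the bench, at the board's x = 0, y = +72 mm. Its inner edge (y = +42 mm) is the left side of the 84 mm wide bay. A steel weight lies on it
- right_tile (a point): top centre of the right tile, the same as the left one, stuck down at the board's x = 0, y = -72 mm; its inner edge (y = -42 mm) is the right side of the bay. A steel weight lies on it
- tile: loose middle tile, glazed clay, 70 mm along x, 60 mm along y, 12 mm thick, 0.09 to 0.16 kg, flat on the board. Origin: centre of its underside. Parallel to the board within about 1 degree. It starts 7 to 8 mm left or right of the bay's centre (joints about 4 to 5 mm and 19 to 20 mm), up to 2 mm short of the rail. Right place: the board's x = 0, y = 0, joints 12 mm each
- spacer: aluminium spacer bar, 114 mm long (x), 12 mm thick (y), 20 mm high (z), ends chamfered, 0.07 kg, standing on the bench left of the board, long axis within about 12 degrees of the board's x. Origin: centre of its underside. Home in a joint, its centre is at the board's x = -22 mm and 44 mm of it stand out in front of the tiles
- wedge: wooden wedge, 123 mm long, 20 mm high, 0.03 kg, on the bench left of the board, tip along the board's x within about 12 degrees. Origin: underside, middle of its parallel head, 13.8 mm thick (y), 40 mm long (x = -20..+20 mm). Both sides taper: 12 mm thick at x = +42, 8.6 at +85, then a nose to 2 mm at +101 (end +103). With equal joints its origin is at about the board's x = -77 to -70 mm
- weight_left: grey steel block 50 x 50 x 18 mm resting on the left stuck-down tile; origin at the centre of its underside; to stay there
- weight_right: grey steel block 50 x 50 x 18 mm resting on the right stuck-down tile; origin at the centre of its underside; to stay there
- glue_tube: small white and red tube 22 x 84 x 14 mm lying on the bench to the right of the board; to stay there
- tape_roll: roll of masking tape, 100 mm across, 18 mm high, lying behind the board; to stay there
Things that resemble listed ones, but are neither listed nor needed, are in the scene too. Leave any yellow look-alike of the tile alone.

How it is judged:
On the way:
1. the spacer bar lies home in the joint that was already wide enough (its front end within 10 mm of the back rail), let go, and the tile has not been shifted by more than 6 mm ((y of spacer in the frame of layout_board between 0.026 and 0.0395 m or y of spacer in the frame of layout_board between -0.0395 and -0.026 m) and x of spacer in the frame of layout_board between -0.032 and -0.018 m and z of spacer in the frame of layout_board below 0.0145 m and angle between the x axis of spacer and the x axis of layout_board, either way round below 0.06 rad and angle between spacer's own z axis and vertical below 0.06 rad and contact force between the fingers and spacer below 0.3 N and z of tile in the frame of layout_board below 0.0135 m and angle between tile's own z axis and vertical below 0.03 rad and distance of tile from where it was at the start of the episode below 0.006 m), for 0.2 s.
At the end, for the whole second after the job is handed in: Tile flat, centred within 2 mm, within 3 mm of the rail, square within 3 degrees; spacer in one joint within 10 mm of the rail, not held; wedge in the other, gripped over 4 N and pushed in: wedge on tile, tile on spacer, spacer on neighbour over 1.5 N; at rest (x of tile in the frame of layout_board between -0.003 and 0.003 m and y of tile in the frame of layout_board between -0.002 and 0.002 m and angle between the x axis of tile and the x axis of layout_board, either way round below 0.052 rad and z of tile in the frame of layout_board below 0.0135 m and angle between tile's own z axis and vertical below 0.03 rad and x of spacer in the frame of layout_board between -0.032 and -0.018 m and z of spacer in the frame of layout_board below 0.0145 m and angle between the x axis of spacer and the x axis of layout_board, either way round below 0.06 rad and angle between spacer's own z axis and vertical below 0.06 rad and contact force between the fingers and spacer below 0.3 N and ((y of spacer in the frame of layout_board between 0.0325 and 0.0395 m and y of wedge in the frame of layout_board between -0.042 and -0.03 m) or (y of spacer in the frame of layout_board between -0.0395 and -0.0325 m and y of wedge in the frame of layout_board between 0.03 and 0.042 m)) and x of wedge in the frame of layout_board between -0.09 and -0.06 m and z of wedge in the frame of layout_board below 0.018 m and angle between the x axis of wedge and the x axis of layout_board, either way round below 0.1 rad and contact force between the fingers and wedge above 4 N and contact force between tile and wedge above 1.5 N and contact force between each of tile, layout_board and spacer above 1.5 N and linear speed of each of tile, wedge below 0.01 m/s); the arm keeps its last pose, push and grip.
It fails at once if a steel weight, the glue tube or the tape roll is displaced by more than 10 mm (distance of any of weight_left, weight_right, glue_tube, tape_roll from where it was at the start of the episode above 0.01 m).
It also fails if it takes over 72 s, if anything falls off the work surface, if the arm or the gripper's body presses on something with over 40 N, if the wrist force passes 120 N, or if a joint passes its speed limit or range.

## Robot

A 6-joint arm with a two-finger parallel gripper is mounted at the origin on a cart in front of the work surface, level with it; the furniture and walls round the work are solid. World frame = base frame: x ahead of the robot, y to its left, z up, the work surface at z = 0. Lengths are in m, angles in rad, forces in N, time in s.
With the tool pointing down it reaches from about 0.375 to 0.925 m from the base axis. Payload 5.7 kg.
Tool frame: the origin (TCP) lies midway between the tips of the shut fingers; the grasp point (between the pads) lies 19 mm behind it; z points along the fingers, x is the direction in which the jaws open and shut, and the axes are right-handed (so a half turn about z gives the same grasp; the last joint's range is limited). The gripper opens to 88 mm and grips with 3 to 60 N. Pads are 20 mm wide; open, the fingers measure 115 mm over their backs; the gripper's body (75 mm by 178 mm) begins 61 mm behind the grasp point.
Start: joints at [-1.326, 0.359, 1.51, -0, 1.272, -0.115], TCP at [0.211, -0.562, 0.223] pointing down, gripper open.
Joint ranges: [-2.97, 2.97], [-1.01, 2.36], [0.21, 2.38], [-0.96, 4.11], [0.2, 2.71], [-2.98, 2.98]. Speed limits (rad/s): [2.39, 2.39, 3.14, 3.14, 3.14, 3.14].

## Interface

Orientations are given as a unit quaternion [x, y, z, w].
In Python, from bench import move_ptp, servo_line, goto_joints, move_gripper, sleep, inverse_kinematics, capture, PlanningError, close_job, spot_in, silhouettes, current_clock, current_joint_pos, current_qvel, current_joint_torque, current_position, current_orientation, current_force, current_torque, current_finger_gap gives the robot as it stands. Calls block until the motion is done:
- move_ptp(position, orientation): joint-space move of the TCP to a pose.
- servo_line(position, orientation=None, rate=0.15, contact_N=None): straight line of the TCP; orientation=None keeps the orientation; rate is the mean speed in m/s. With contact_N (N) it stops when the force on the tool has changed by that much, and returns True; else False.
- goto_joints(angles): joint-space move.
- move_gripper(opening): finger opening in m; the grip force is fixed at half the most; returns when the fingers have stopped.
- sleep(seconds).
- inverse_kinematics(position, orientation): joint angles nearest the present ones, or None.
- capture(name): name is "scene" or "side" or "wrist"; returns a dict with "image" (480x640x3 uint8, blue, green, red), "range_z" (480x640 float32, m along the optical axis (not along the pixel's ray), 0 where there is no reading), "intrinsics" (3x3 intrinsics, pixels), "R" (3x3) and "t" (3): a world point X has camera coordinates R X + t. Camera axes: x right, y down, z forward; pixel columns grow to the right and rows downward; lengths in m; the calibration is good to about 2 mm. A picture is of the moment at which its call begins.
A pose or a line that the arm cannot do raises PlanningError and nothing moves.
- close_job(): hands the job in, once; it reports no verdict.
Trained networks look in the newest picture that a camera, given by its name, has taken for a name from the list of things; names that differ only in an ending like _2 or _b are one class to them, and where a whole thing is asked for, a point or a joint stands for the part that bears it (a point fixed in the world has none). Each returns a list of dicts, best first, with "conf" (0 to 1); they miss things now and then, are a little off and sometimes report something else, mostly with a low value. They report only what shows in the picture. A call takes as long as a camera call. They do not tell look-alikes from the thing itself.
- spot_in(camera, query): "xy" ([column, row] in pixels, amid what is visible of it).
- silhouettes(camera, query): "region" (480x640 bool, what is visible of it) and "xy" ([column, row] in pixels, amid what is visible of it).
Readings, each from a call of its own:
- current_clock(): time.
- current_joint_pos(): joint angles.
- current_qvel(): joint speeds.
- current_joint_torque(): joint torques, N m.
- current_position(): TCP position.
- current_orientation(): TCP orientation.
- current_force(): force on the tool from outside, world axes, zero at the start.
- current_torque(): the same for the moment, N m.
- current_finger_gap(): finger opening in m.
Only numpy, scipy, OpenCV 4.12 (cv2) and the standard library are available. Lean on these libraries where they do the work, as an engineer would, in place of code of your own. Each camera call takes 0.05 s, during which the arm holds its last target.

## Working session

There is one attempt and no reset: what is moved stays moved. The work goes in short steps, each a Python script; the robot and the scene stay as the last script left them, time stands still between calls to the robot, and variables do not carry over. Pictures are saved under pics/ and viewed, and the job is handed in when it is done.

```bash
ls; mkdir -p pics; python3 - <<'E'
from bench import *
import cv2
print(current_clock(),current_position(),current_orientation(),current_finger_gap())
for n in ["scene","side","wrist"]:
    c=capture(n); cv2.imwrite(f"pics/{n}0.png",c["image"]); print(n,c["intrinsics"].tolist(),c["R"].tolist(),c["t"].tolist())
print(current_clock())
E
```

```text
pics
0.0 [ 0.21107489 -0.5609232   0.22183348] [ 8.22218684e-01 -5.69171001e-01 -6.74862003e-04 -5.92424544e-04] 0.08797381428686059
scene [[515.8085895199755, 0.0, 316.9225869223608], [0.0, 515.8085895199755, 244.7296606987204], [0.0, 0.0, 1.0]] [[0.567125221884969, -0.8233913350994736, 0.019892008069346174], [-0.42738912315183847, -0.31484554660213754, -0.8474731967421176], [0.7040649970801184, 0.47212179685745037, -0.5304653511952175]] [-0.533052833358098, 0.18585862422030638, 0.8594724661346538]
side [[451.216739096387, 0.0, 317.23205472444073], [0.0, 451.216739096387, 235.5348600488866], [0.0, 0.0, 1.0]] [[-0.9892811921544599, -0.14481023130894435, 0.01878083485099486], [-0.09384711889295551, 0.5319816119542574, -0.8415392342713683], [0.11187243237250988, -0.834281464165901, -0.5398694262729261]] [0.4746220820811609, 0.2521683150343779, 0.602626050352416]
wrist [[370.395259155816, 0.0, 325.4410715022794], [0.0, 370.395259155816, 243.61523880356867], [0.0, 0.0, 1.0]] [[0.35222599582229, -0.9359125522247637, -0.0021313036217941307], [-0.9058066185275737, -0.3414669757878826, 0.2508279774624892], [-0.23548082235851314, -0.08641758521510307, -0.9680293297555356]] [-0.599279939945364, -0.029194629319814824, 0.3900212896505001]
0.15
```

View pics/scene0.png

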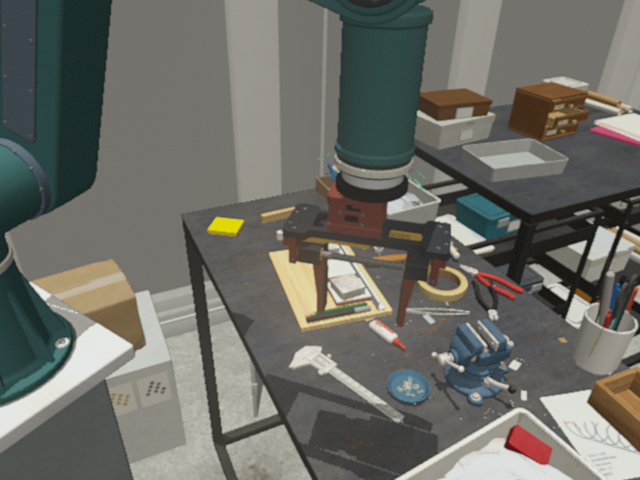

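View pics/side0.png

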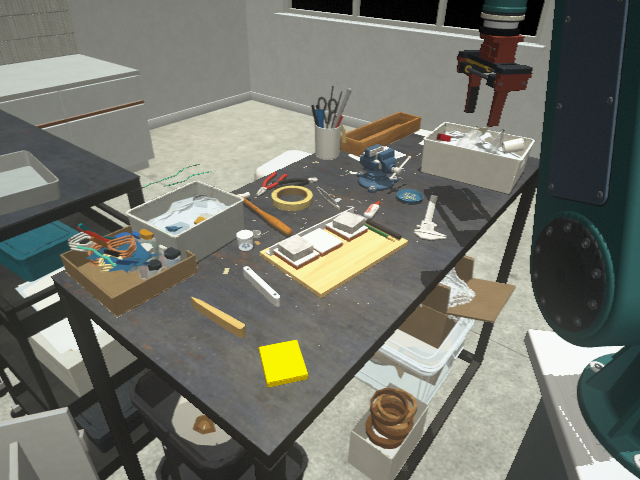

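The side view shows the board at about (335,250), the spacer at (262,285), the wedge at (218,315) and the yellow decoy at (283,362). Next I'll localise them coarsely.

```bash
cat > h.py <<'E'
from bench import *
import cv2, numpy as np
def deproj(c,u,v,z=None):
    K=c["intrinsics"];R=np.array(c["R"]);t=np.array(c["t"])
    if z is None: z=c["range_z"][int(round(v)),int(round(u))]
    p=np.array([(u-K[0,2])/K[0,0]*z,(v-K[1,2])/K[1,1]*z,z]); return R.T@(p-t)
def onplane(c,u,v,h):
    K=c["intrinsics"];R=np.array(c["R"]);t=np.array(c["t"])
    d=R.T@np.array([(u-K[0,2])/K[0,0],(v-K[1,2])/K[1,1],1.]);o=-R.T@t
    return o+d*(h-o[2])/d[2]
def cloud(c):
    K=c["intrinsics"];R=np.array(c["R"]);t=np.array(c["t"]);z=c["range_z"]
    v,u=np.mgrid[:480,:640]
    P=np.stack([(u-K[0,2])/K[0,0]*z,(v-K[1,2])/K[1,1]*z,z],-1)
    W=(P-t)@R; W[z<=0]=np.nan; return W
def proj(c,X):
    p=np.array(c["R"])@X+c["t"]; q=c["intrinsics"]@p; return q[:2]/q[2]
E
python3 - <<'E'
from h import *
c=capture("side")
for q in ["layout_board","tile","left_tile","spacer","wedge","weight_left","glue_tube","tape_roll"]:
    for d in spot_in("side",q)[:3]:
        print(q,round(d["conf"],2),np.round(d["xy"]),np.round(deproj(c,*d["xy"]),3))
for u,v in [(262,285),(192,300),(244,327),(244,270),(280,301),(261,250),(322,292),(407,240)]: print(u,v,np.round(deproj(c,u,v),3))
w=capture("wrist"); print("wristcam",-w["R"].T@w["t"], w["R"][2])
from scipy.spatial.transform import Rotation as Ro
print(Ro.from_quat(current_orientation()).as_matrix())
E
```

```text
layout_board 0.78 [336. 257.] [ 0.485 -0.289  0.013]
tile 0.86 [320. 241.] [ 0.522 -0.321  0.026]
tile 0.61 [282. 364.] [ 0.533 -0.007  0.012]
left_tile 0.57 [336. 259.] [ 0.485 -0.282  0.013]
spacer 0.95 [264. 287.] [ 0.6   -0.167  0.02 ]
wedge 0.8 [221. 316.] [ 0.65  -0.082  0.021]
weight_left 0.96 [292. 248.] [ 0.568 -0.263  0.042]
weight_left 0.19 [348. 223.] [ 0.471 -0.377  0.04 ]
glue_tube 0.6 [371. 208.] [ 0.426 -0.5    0.012]
glue_tube 0.31 [348. 224.] [ 0.471 -0.37   0.042]
tape_roll 0.83 [290. 200.] [ 0.625 -0.528 -0.001]
262 285 [ 0.605 -0.173  0.018]
192 300 [ 0.715 -0.119  0.013]
244 327 [ 0.607 -0.066  0.018]
244 270 [ 0.65  -0.213  0.016]
280 301 [ 0.567 -0.146  0.009]
261 250 [ 0.641 -0.303  0.001]
322 292 [ 0.497 -0.176  0.014]
407 240 [ 0.344 -0.375  0.013]
wristcam [ 0.27656283 -0.53746529  0.38431909] [-0.23510987 -0.08788461 -0.96798742]
[[ 3.52096986e-01 -9.35963521e-01  7.57785758e-06]
 [-9.35963519e-01 -3.52096985e-01  6.54791307e-05]
 [-5.86179369e-05 -3.01476028e-05 -9.99999998e-01]]
```

```bash
cat >> h.py <<'E'
from scipy.spatial.transform import Rotation as Ro
def quat(yaw,flip=False):
    """tool z down, tool x along board-like +y of given x-axis yaw (flip: -y)"""
    if flip: yaw=yaw+np.pi
    bx=np.array([np.cos(yaw),np.sin(yaw),0]); by=np.array([-bx[1],bx[0],0])
    return Ro.from_matrix(np.stack([by,bx,[0,0,-1.]],1)).as_quat()
E
python3 - <<'E'
from h import *
yaw=np.arctan2(-.647,.76)
for f in (0,1):
    for p in ([0.53,-0.24,0.27],[0.5,-.3,.03],[.65,-.1,.01]):
        print(f,p,inverse_kinematics(p,quat(yaw,f)))
f=0
q=quat(yaw,f)
move_ptp([0.53,-0.23,0.27],q)
c=capture("wrist"); cv2.imwrite("pics/w1.png",c["image"]); np.savez("w1.npz",**c)
for n in ["layout_board","tile","spacer","wedge","weight_left","left_tile"]:
    for d in silhouettes("wrist",n)[:3]:
        W=cloud(c)[d["region"]]; print(n,round(d["conf"],2),np.round(d["xy"]),d["region"].sum(),np.round(np.nanmedian(W,0),4))
print(current_clock())
E
```

```text
0 [0.53, -0.24, 0.27] [-5.43907625e-01  2.93848625e-01  1.48679469e+00 -4.44089210e-16
  1.36094934e+00 -1.40944650e+00]
0 [0.5, -0.3, 0.03] [-6.58858739e-01  5.66325572e-01  1.72680861e+00 -4.44089210e-16
  8.48458475e-01 -1.52439761e+00]
0 [0.65, -0.1, 0.01] [-2.57609339e-01  6.70372768e-01  1.55868426e+00 -4.44089210e-16
  9.12535630e-01 -1.12314821e+00]
1 [0.53, -0.24, 0.27] [-5.43907625e-01  2.93848625e-01  1.48679469e+00 -4.44089210e-16
  1.36094934e+00  1.73214615e+00]
1 [0.5, -0.3, 0.03] [-6.58858739e-01  5.66325572e-01  1.72680861e+00 -4.44089210e-16
  8.48458475e-01  1.61719504e+00]
1 [0.65, -0.1, 0.01] [-2.57609339e-01  6.70372768e-01  1.55868426e+00 -4.44089210e-16
  9.12535630e-01  2.01844444e+00]
layout_board 0.64 [242. 210.] 22154 [ 0.4788 -0.308   0.0118]
tile 0.89 [482.  78.] 4319 [ 0.535  -0.0167  0.0115]
tile 0.81 [256. 258.] 3120 [ 0.523  -0.3278  0.0234]
spacer 0.88 [405. 233.] 1353 [ 0.6086 -0.1804  0.0191]
spacer 0.6 [245. 215.] 22400 [ 0.4793 -0.3079  0.0118]
wedge 0.56 [490. 209.] 1584 [ 0.6522 -0.0885  0.0189]
weight_left 0.73 [314. 261.] 2186 [ 0.5644 -0.2762  0.0414]
left_tile 0.69 [248. 211.] 21316 [ 0.4788 -0.3059  0.0118]
2.6917
```

View pics/w1.png

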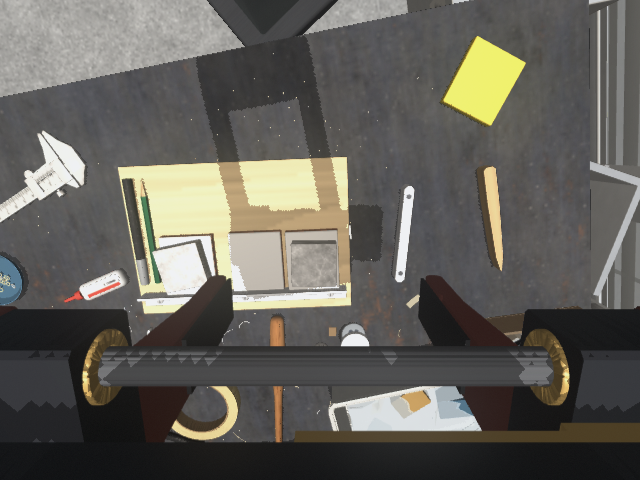

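The wrist view shows the middle tile at (256,260), against the left tile and its weight at (314,262). The wide joint is on the right, at about column 222, so the spacer goes there and the wedge goes left. The spacer is at (404,233), and the wedge at (490,215) has its tip down, towards the back. The yellow decoy is at (483,80). Next is precise fitting.

```bash
cat > fit.py <<'E'
from h import *
def line(P):
    P=np.asarray(P,np.float32)[:, :2]
    for _ in range(4):
        vx,vy,x0,y0=cv2.fitLine(P,cv2.DIST_HUBER,0,0.01,0.01).ravel()
        r=np.abs((P-[x0,y0])@np.array([-vy,vx])); P=P[r<max(0.0015,2*np.median(r))] if len(P)>10 else P
    return np.array([x0,y0]),np.array([vx,vy]),len(P),r.mean()
def boardfit(c,name="wrist",reg=None):
    W=cloud(c)
    m=(W[...,2]>0.007)&(W[...,2]<0.017)
    hsv=cv2.cvtColor(c["image"],cv2.COLOR_BGR2HSV)
    m&=(hsv[...,1]>40)&(hsv[...,0]>10)&(hsv[...,0]<35)
    m=cv2.morphologyEx(m.astype(np.uint8),cv2.MORPH_OPEN,np.ones((3,3)))
    n,l,s,_=cv2.connectedComponentsWithStats(m)
    return l,s,W
E
python3 - <<'E'
from fit import *
c=dict(np.load("w1.npz"))
l,s,W=boardfit(c)
# drop the saturated yellow decoy: choose biggest comp with u<400
i=[k for k in np.argsort(-s[1:,4])+1 if s[k,0]<300][0]; m=(l==i); print(s[i])
F=[];L=[]
for u in range(130,340):
    v=np.argmax(m[:,u]); 
    if m[v,u]: F.append(onplane(c,u,v-0.5,0.012))
for v in range(165,300):
    us=np.where(m[v])[0]
    if len(us): L.append(onplane(c,us[-1]+0.5,v,0.012))
f=line(F);g=line(L); print(f,g)
print("front dir deg",np.degrees(np.arctan2(f[1][1],f[1][0])),"left dir",np.degrees(np.arctan2(g[1][1],g[1][0])))
# combine
a=np.arctan2(f[1][1],f[1][0]); b=np.arctan2(g[1][1],g[1][0])
cand=[]
ya=(a-np.pi/2+0.698+np.pi/2)%np.pi-np.pi/2-0.698; yb=(b+0.698+np.pi/2)%np.pi-np.pi/2-0.698
print("yaws",np.degrees([ya,yb]))
y=ya*0.6+yb*0.4
bx=np.array([np.cos(y),np.sin(y)]);by=np.array([-bx[1],bx[0]])
O=bx*(f[0]@bx+0.115)+by*(g[0]@by-0.116); print("origin",O,"yaw",np.degrees(y))
np.savez("board.npz",O=O,yaw=y)
# orthophoto at z=24mm, 0.5mm/px, x: up = back
def ortho(h,sc=0.0005,x0=-0.13,x1=0.06,y0=-0.15,y1=0.13):
    H=int((x1-x0)/sc);Wd=int((y1-y0)/sc)
    r,q=np.mgrid[:H,:Wd]; bxv=x1-r*sc; byv=y1-q*sc
    X=np.stack([O[0]+bx[0]*bxv+by[0]*byv,O[1]+bx[1]*bxv+by[1]*byv,np.full(bxv.shape,h)],-1)
    p=X@c["R"].T+c["t"]; uv=p@c["intrinsics"].T; uv=uv[...,:2]/uv[...,2:]
    return cv2.remap(c["image"],uv[...,0].astype(np.float32),uv[...,1].astype(np.float32),cv2.INTER_CUBIC)
im=ortho(0.024)
for xx in (0.035,-0.035,-0.115): r=int((0.06-xx)/0.0005); cv2.line(im,(0,r),(20,r),(0,0,255),1)
for yy in (0.116,0.042,0,-0.042,-0.14): q=int((0.13-yy)/0.0005); cv2.line(im,(q,0),(q,15),(0,0,255),1)
cv2.imwrite("pics/ortho1.png",im)
# spacer, wedge masks from depth height
W=cloud(c)
for nm,(u0,u1,v0,v1) in dict(spacer=(385,425,170,300),wedge=(465,515,150,285)).items():
    sub=np.zeros((480,640),bool); sub[v0:v1,u0:u1]=1
    P=W[sub&(W[...,2]>0.013)&(W[...,2]<0.026)]
    (cx,cy),(w,h),ang=cv2.minAreaRect(P[:,:2].astype(np.float32)); box=cv2.boxPoints(((cx,cy),(w,h),ang))
    mu=P[:,:2].mean(0); ev,V=np.linalg.eigh(np.cov(P[:,:2].T)); 
    print(nm,len(P),np.round(np.median(P[:,2]),4),(cx,cy),(w,h),np.round(ang,1),"mean",mu,"pca deg",np.degrees(np.arctan2(V[1,1],V[0,1])))
E
```

```text
[  118   157   233   153 17435]
(array([ 0.4247008 , -0.27196664], dtype=float32), array([0.615417 , 0.7882017], dtype=float32), 208, np.float32(0.0002641209)) (array([ 0.5504467 , -0.21259111], dtype=float32), array([ 0.7871379, -0.616777 ], dtype=float32), 133, np.float32(0.00027639576))
front dir deg 52.017773 left dir -38.081158
yaws [-37.982227 -38.081154]
origin [ 0.52036405 -0.3363194 ] yaw -38.021797
spacer 1086 0.0194 (0.6112927794456482, -0.1810036599636078) (0.012493133544921875, 0.11443451046943665) 46.5 mean [ 0.60912558 -0.17982198] pca deg 136.49155571261872
wedge 1267 0.0193 (0.6637229323387146, -0.092222198843956) (0.01476358063519001, 0.12259072810411453) 61.9 mean [ 0.65503659 -0.08842705] pca deg 152.5028237702766
```

View pics/ortho1.png

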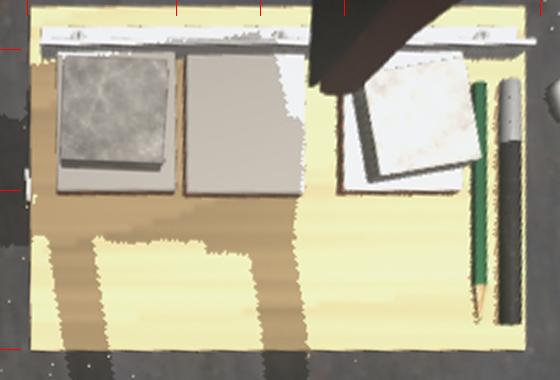

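The ortho view fits the board: its left edge, front edge and left-tile edge match the ticks. The middle tile spans columns 185 to 304, so y is about +7.8 mm, and its front is at about x = -36.5, 1.5 mm short of the rail. Now I'll grasp the spacer near its rear end.

```bash
cat >> h.py <<'E'
import os
if os.path.exists("board.npz"):
    _b=np.load("board.npz"); BO=_b["O"]; BY=float(_b["yaw"])
    bX=np.array([np.cos(BY),np.sin(BY)]); bY=np.array([-bX[1],bX[0]])
    def B2W(x,y,z): return np.r_[BO+bX*x+bY*y,z]
    def W2B(p): d=np.asarray(p)[:2]-BO; return np.array([d@bX,d@bY])
E
python3 - <<'E'
from h import *
c=dict(np.load("w1.npz")); W=cloud(c)
res={}
for nm,(u0,u1,v0,v1) in dict(spacer=(385,425,170,300),wedge=(465,515,150,285)).items():
    sub=np.zeros((480,640),bool); sub[v0:v1,u0:u1]=1
    P=W[sub&(W[...,2]>0.0175)&(W[...,2]<0.026)][:,:2]
    ev,V=np.linalg.eigh(np.cov(P.T)); d=V[:,1]; d=d*np.sign(d[0]); n=np.array([-d[1],d[0]])
    a=P@d; b=P@n; ctr=d*(a.min()+a.max())/2+n*(np.median(b))
    res[nm]=(ctr,np.arctan2(d[1],d[0])); print(nm,ctr,np.degrees(res[nm][1]),a.ptp() if hasattr(a,'ptp') else np.ptp(a),np.ptp(b),W2B(ctr))
ctr,yaw=res["spacer"]; np.savez("sw.npz",sc=ctr,sy=yaw,wc=res["wedge"][0],wy=res["wedge"][1])
d=np.array([np.cos(yaw),np.sin(yaw)])
g=ctr-0.044*d; q=quat(yaw)
move_gripper(0.045)
move_ptp(np.r_[g,0.09],q)
hit=servo_line(np.r_[g,0.004],q,rate=0.1,contact_N=8); print("hit",hit,current_position())
move_gripper(0.0); print("gap",current_finger_gap(),current_clock())
servo_line(np.r_[g,0.10],q,rate=0.15)
c=capture("wrist"); cv2.imwrite("pics/w2.png",c["image"])
c=capture("side"); cv2.imwrite("pics/s2.png",c["image"]); print(current_finger_gap(),current_force(),current_clock())
E
```

```text
spacer [ 0.6109699  -0.18105281] -43.556184137398645 0.1140335979533672 0.012479642898336196 [-0.02426103  0.17812505]
wedge [ 0.66372298 -0.0922418 ] -27.63771377261093 0.12259440852133563 0.014705228054917613 [-0.03740754  0.28058213]
hit False [ 0.57959131 -0.1509505   0.00453187]
gap 0.01191527583792583 5.9583
0.012078987915648303 [ 0.08341301 -0.03621545 -1.04316662] 6.85
```

View pics/w2.png

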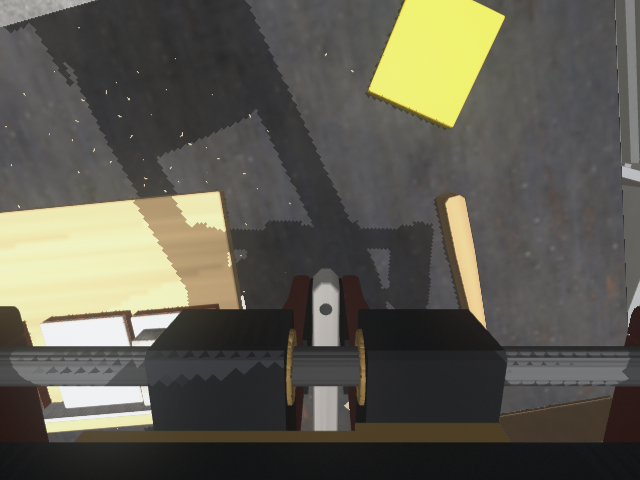

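View pics/s2.png

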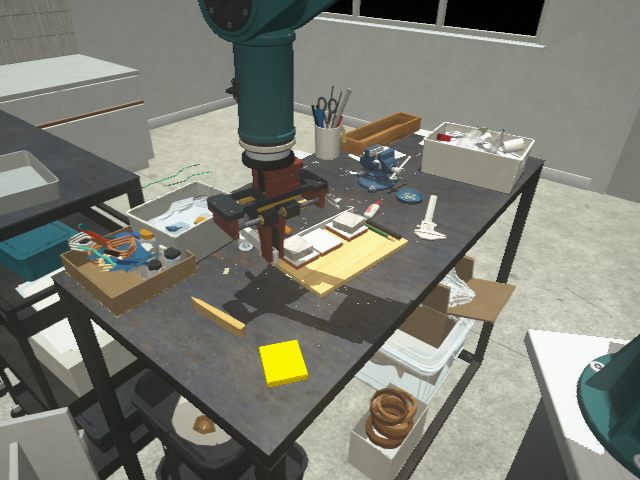

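The bar is held: the gap reads 12 mm and the side view shows it in the fingers. I'll hover in front of the right joint and check.

```bash
python3 - <<'E'
from h import *
q=quat(BY)
X0=-0.110-0.044
move_ptp(B2W(X0,-0.033,0.10),q)
servo_line(B2W(X0,-0.033,0.030),q,rate=0.12)
print(W2B(current_position()),current_position()[2])
c=capture("wrist"); cv2.imwrite("pics/w3.png",c["image"])
c=capture("scene"); cv2.imwrite("pics/c3.png",c["image"]);print(current_clock(),current_force())
E
```

```text
[-0.15349466 -0.03260975] 0.030146849274183492
8.6083 [-0.60909375 -0.53362542 -0.58054137]
```

View pics/w3.png

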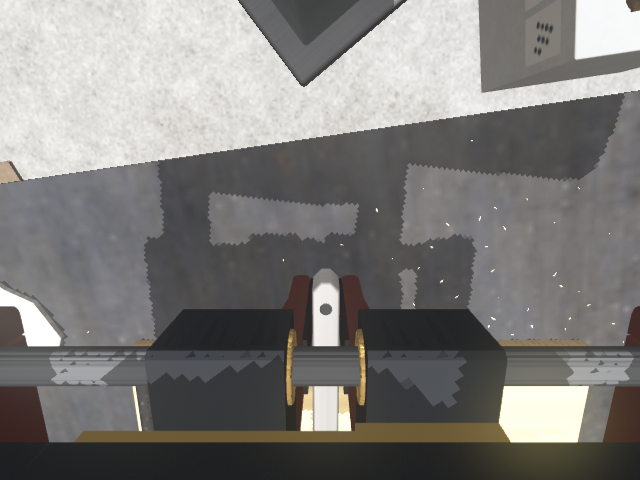

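View pics/c3.png

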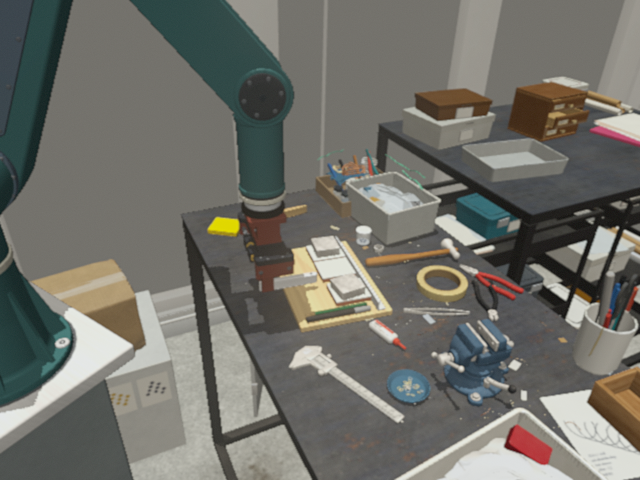

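The bar is lined up with the gap in the scene view at about (320,277). Sliding it in with contact sensing.

```bash
python3 - <<'E'
from h import *
q=quat(BY); G=0.044; y=-0.0328
h=servo_line(B2W(-0.110-G,y,0.0172),q,rate=0.05,contact_N=6); print("down",h,current_position()[2],current_force())
h=servo_line(B2W(-0.070-G,y,0.0172),q,rate=0.05,contact_N=6); print("mid",h,W2B(current_position())[0]+G,current_force())
if not h:
    h=servo_line(B2W(-0.017-G,y,0.0172),q,rate=0.04,contact_N=6); print("in",h,W2B(current_position()),W2B(current_position())[0]+G,current_force(),current_finger_gap())
print(current_clock())
c=capture("scene"); im=c["image"][200:350,220:420]; cv2.imwrite("pics/c4.png",cv2.resize(im,None,fx=4,fy=4))
c=capture("side"); im=c["image"][180:310,220:430]; cv2.imwrite("pics/s4.png",cv2.resize(im,None,fx=3.7,fy=3.7))
E
```

```text
down False 0.016851919151877694 [-1.02718873  0.00621155 -0.78973535]
mid False -0.07060540373614693 [ 0.3578262  -0.50232867 -1.25026316]
in True [-0.06641086 -0.03268005] -0.022410856949070246 [ 0.17732247 -0.02871811 -0.04670935] 0.011671795553380786
11.1
```

View pics/c4.png

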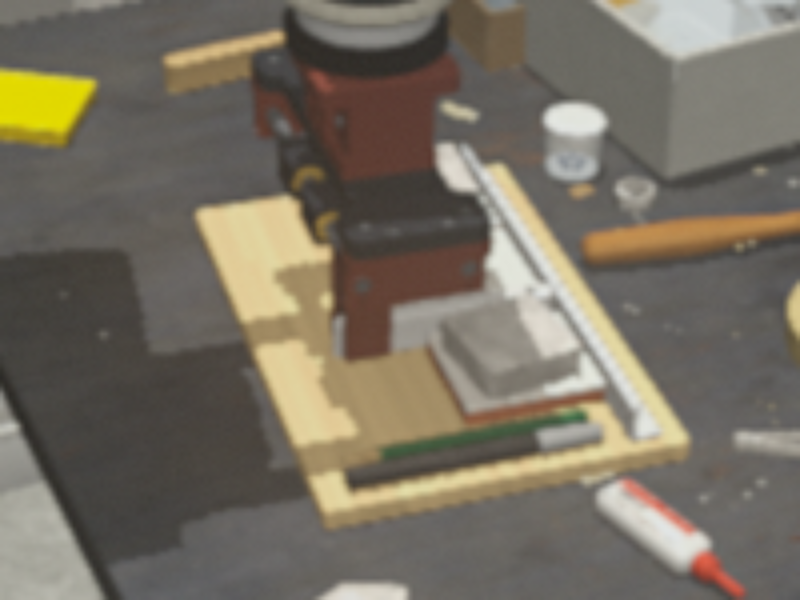

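View pics/s4.png

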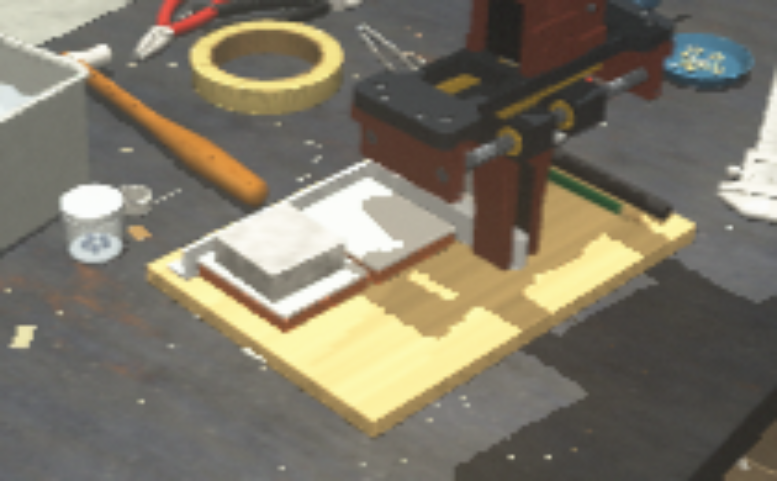

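The bar stopped against the rail at x = -22.4 mm, as expected. Releasing it and looking again.

```bash
cat >> h.py <<'E'
def ortho(c,h,sc=0.0005,x0=-0.13,x1=0.06,y0=-0.15,y1=0.13):
    H=int((x1-x0)/sc);Wd=int((y1-y0)/sc)
    r,q=np.mgrid[:H,:Wd]; bxv=x1-r*sc; byv=y1-q*sc
    X=np.stack([BO[0]+bX[0]*bxv+bY[0]*byv,BO[1]+bX[1]*bxv+bY[1]*byv,np.full(bxv.shape,h)],-1)
    p=X@c["R"].T+c["t"]; uv=p@c["intrinsics"].T; uv=uv[...,:2]/uv[...,2:]
    im=cv2.remap(c["image"],uv[...,0].astype(np.float32),uv[...,1].astype(np.float32),cv2.INTER_CUBIC)
    for xx in (0.035,-0.035,-0.115): r=int((x1-xx)/sc); cv2.line(im,(0,r),(20,r),(0,0,255),1)
    for yy in (0.116,0.042,0.03,0,-0.03,-0.042,-0.14): q=int((y1-yy)/sc); cv2.line(im,(q,0),(q,15),(0,0,255),1)
    return im
E
python3 - <<'E'
from h import *
q=quat(BY)
move_gripper(0.030); sleep(0.3)
p=current_position(); print(current_finger_gap())
servo_line(np.r_[p[:2],0.10],q,rate=0.15)
move_ptp(B2W(-0.03,0.08,0.22),q)
c=capture("wrist"); cv2.imwrite("pics/w5.png",c["image"]); np.savez("w5.npz",**c)
cv2.imwrite("pics/ortho5.png",ortho(c,0.024)); print(current_clock())
for d in silhouettes("wrist","wedge")[:2]:
    W=cloud(c)
    m=d["region"]; P=W[m]; P=P[(P[:,2]>0.0175)&(P[:,2]<0.026)][:,:2]
    ev,V=np.linalg.eigh(np.cov(P.T)); dd=V[:,1]; dd=dd*np.sign(dd[0]); n=np.array([-dd[1],dd[0]])
    a=P@dd; print(d["conf"],d["xy"],dd*(a.min()+a.max())/2+n*np.median(P@n),np.degrees(np.arctan2(dd[1],dd[0])),np.ptp(a))
E
```

```text
0.02999738996846241
13.475
0.93 [524.3, 202.0] [ 0.66251198 -0.09217668] -27.809551102342432 0.12009764298455772
```

View pics/w5.png

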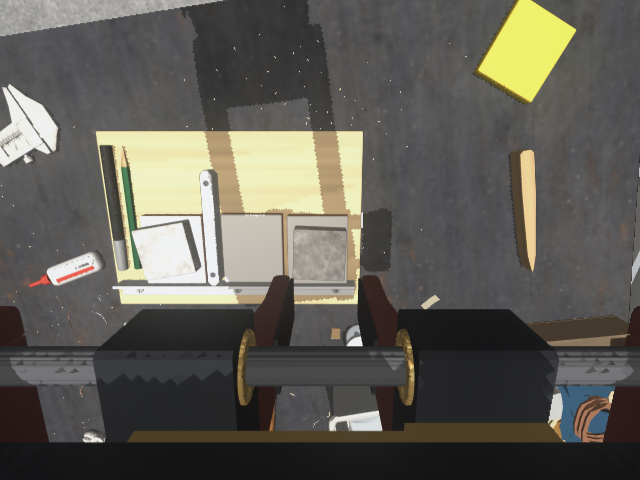

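View pics/ortho5.png

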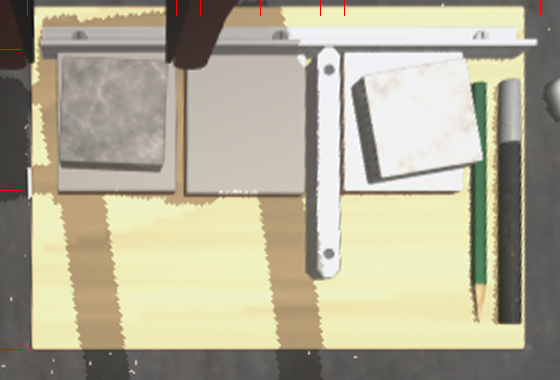

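The bar stands in the right joint and the tile is unmoved (columns 185 to 304). The bar's known robot pose (y = -32.7 mm) gives me the camera-to-robot bias, so I'll measure that and the narrow joint at sub-pixel level.

```bash
python3 - <<'E'
from h import *
c=dict(np.load("w5.npz"))
def prof(h,x0,x1,y0,y1):
    im=ortho(c,h,0.00025,x0,x1,y0,y1); g=cv2.cvtColor(im[25:-5],cv2.COLOR_BGR2GRAY).astype(float)
    return g,np.median(g,0)
g,p=prof(0.032,-0.072,-0.045,-0.05,-0.015)
d=np.gradient(cv2.GaussianBlur(p[None],(0,0),2)[0]); 
print("spacer edges",[(round((-0.015-i*0.00025)*1e3,2),round(d[i],1)) for i in range(2,len(d)-2) if abs(d[i])>3 and abs(d[i])>=abs(d[i-1]) and abs(d[i])>abs(d[i+1])])
for (a,b) in [(-0.072,-0.06),(-0.055,-0.04)]:
    g,p=prof(0.032,a,b,-0.05,-0.015); d=np.gradient(cv2.GaussianBlur(p[None],(0,0),2)[0]); print(a,[(round((-0.015-i*0.00025)*1e3,2),round(d[i],1)) for i in range(2,len(d)-2) if abs(d[i])>3 and abs(d[i])>=abs(d[i-1]) and abs(d[i])>abs(d[i+1])])
for (a,b) in [(-0.035,-0.022),(-0.024,-0.005),(-0.005,0.01)]:
  g,p=prof(0.024,a,b,0.025,0.055)
  d=np.gradient(cv2.GaussianBlur(p[None],(0,0),1.5)[0]); print("joint",a,[(round((0.055-i*0.00025)*1e3,2),round(d[i],1)) for i in range(2,len(d)-2) if abs(d[i])>1.5 and abs(d[i])>=abs(d[i-1]) and abs(d[i])>abs(d[i+1])])
im=ortho(c,0.024,0.0002,-0.045,0.02,-0.0,0.08); cv2.imwrite("pics/z5.png",cv2.resize(im,None,fx=2,fy=1.8))
im=ortho(c,0.032,0.0002,-0.09,0.04,-0.07,0.0); cv2.imwrite("pics/z5b.png",im[:, :])
# PCA of cloud of spacer top
W=cloud(c); P=W[(W[...,2]>0.028)&(W[...,2]<0.036)]; B=np.stack([(P[:,:2]-BO)@bX,(P[:,:2]-BO)@bY],1)
B=B[(abs(B[:,1]+0.033)<0.015)&(B[:,0]<-0.04)&(B[:,0]>-0.09)]; print(len(B),B.min(0),B.max(0),B.mean(0))
# board front/left edges refit with this image
E
```

```text
spacer edges [(-20.25, np.float64(-9.8)), (-26.5, np.float64(18.0)), (-36.25, np.float64(-6.7)), (-37.75, np.float64(5.2))]
-0.072 [(-20.25, np.float64(-11.8)), (-26.25, np.float64(13.4)), (-29.5, np.float64(-14.6)), (-34.0, np.float64(16.0)), (-36.5, np.float64(-4.0))]
-0.055 [(-20.25, np.float64(-8.6)), (-26.0, np.float64(21.1)), (-36.5, np.float64(-9.6)), (-38.0, np.float64(7.3))]
joint -0.035 [(43.0, np.float64(-6.5)), (38.5, np.float64(-15.5)), (37.0, np.float64(17.4))]
joint -0.024 [(49.25, np.float64(-3.2)), (47.5, np.float64(6.9)), (42.75, np.float64(-7.6)), (41.5, np.float64(2.4)), (38.75, np.float64(-13.2)), (36.75, np.float64(16.7))]
joint -0.005 [(48.75, np.float64(-2.6)), (47.25, np.float64(8.8)), (42.5, np.float64(-8.6)), (41.0, np.float64(3.7)), (38.5, np.float64(-17.5)), (37.0, np.float64(14.7))]
548 [-0.0790782  -0.03792348] [-0.04002858 -0.02511456] [-0.05944399 -0.03097781]
```

View pics/z5.png

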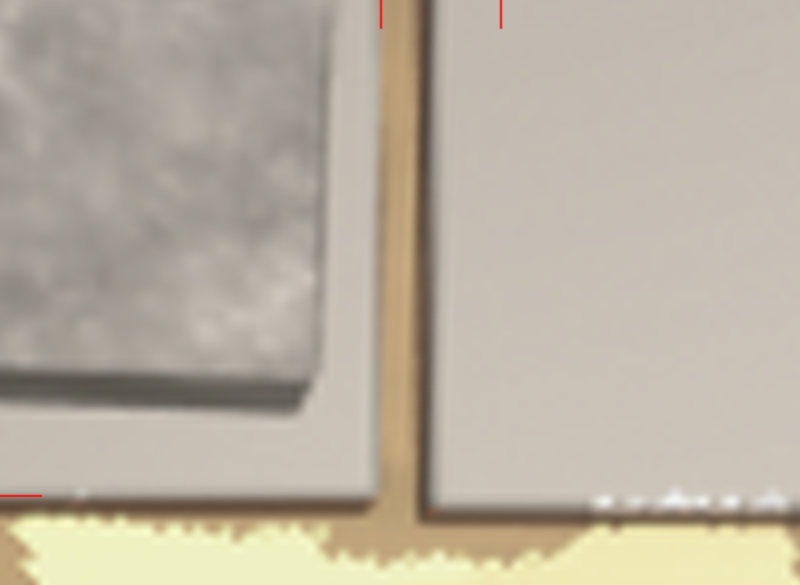

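View pics/z5b.png

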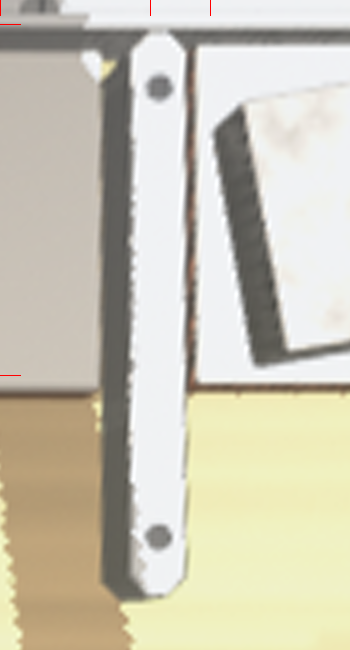

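The camera reads the bar's centre at y = -31.9 against the robot's -32.7, a bias of about +0.8 mm. In camera coordinates the joint runs from about 37.1 to 42.4 mm, so the robot aim is about y = 39.1. Now grasping the wedge.

```bash
python3 - <<'E'
from h import *
yaw=np.radians(-27.72); d=np.array([np.cos(yaw),np.sin(yaw)]); o=np.array([0.6635,-0.0922])-0.0415*d
np.savez("wg.npz",o=o)
g=o-0.004*d; q=quat(yaw)
move_gripper(0.045)
move_ptp(np.r_[g,0.09],q)
h=servo_line(np.r_[g,0.004],q,rate=0.1,contact_N=8); print("hit",h,current_position())
move_gripper(0.0); print("gap",current_finger_gap(),current_clock())
servo_line(np.r_[g,0.10],q,rate=0.15); print(current_finger_gap())
c=capture("wrist"); cv2.imwrite("pics/w6.png",c["image"])
q=quat(BY)
move_ptp(B2W(-0.164,0.0391,0.10),q)
servo_line(B2W(-0.164,0.0391,0.030),q,rate=0.12)
servo_line(B2W(-0.164,0.0391,0.0172),q,rate=0.05,contact_N=6)
print(W2B(current_position()),current_position()[2],current_force(),current_finger_gap(),current_clock())
c=capture("scene"); im=c["image"][200:350,220:420]; cv2.imwrite("pics/c6.png",cv2.resize(im,None,fx=4,fy=4,interpolation=cv2.INTER_CUBIC))
c=capture("side"); im=c["image"][200:310,240:430]; cv2.imwrite("pics/s6.png",cv2.resize(im,None,fx=4.2,fy=4.2,interpolation=cv2.INTER_CUBIC))
E
```

```text
hit False [ 0.62379003 -0.0712198   0.00457789]
gap 0.013684040701213365 16.5333
0.013543077096324612
[-0.16425951  0.03905014] 0.01703900272499666 [-0.04322981 -0.59720616  0.24478078] 0.0134037654515037 19.4917
```

View pics/w6.png

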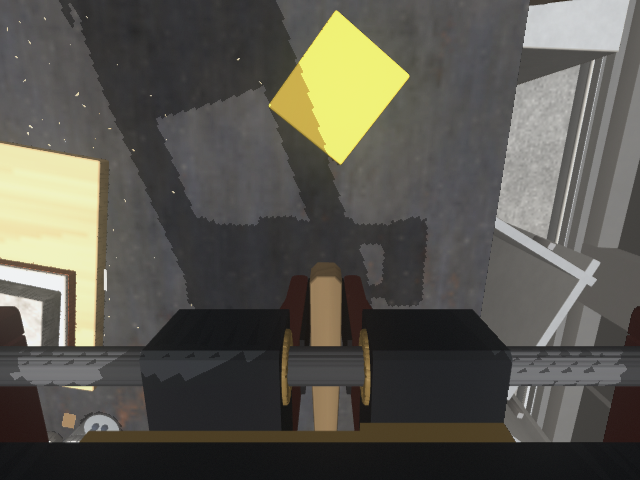

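View pics/s6.png

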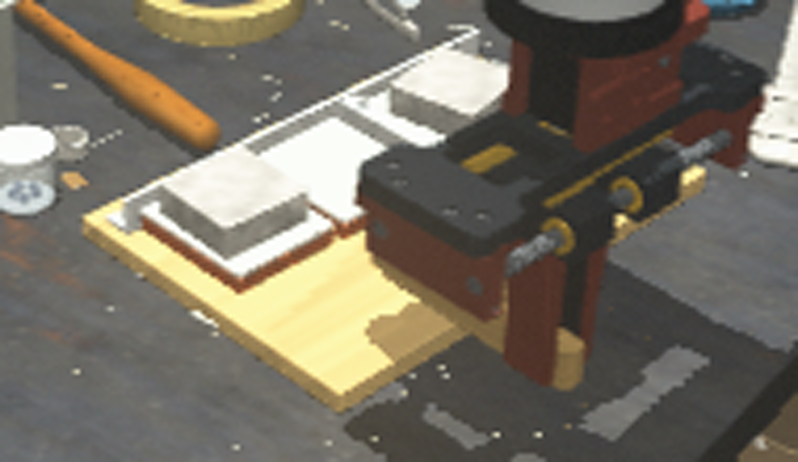

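View pics/c6.png

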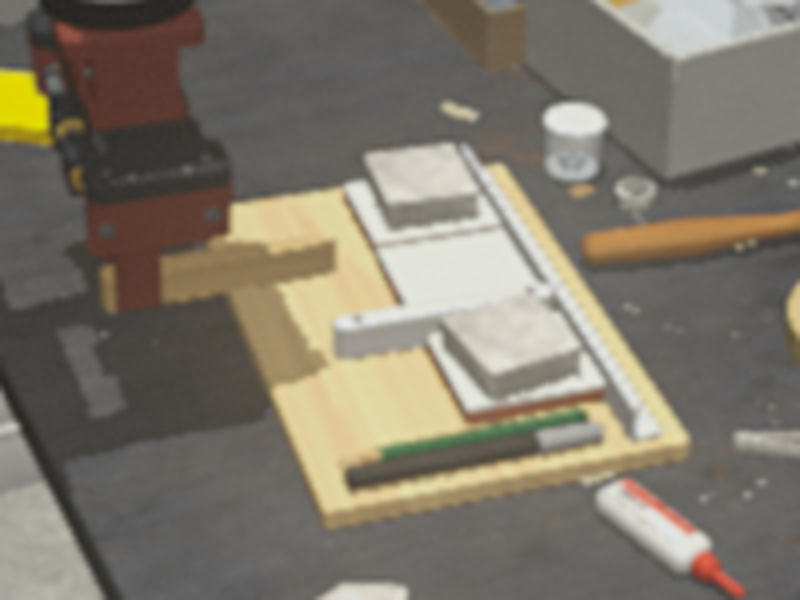

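The wedge is gripped flush (gap about 13.5 mm), and its tip at (333,250) in the scene crop points at the narrow joint at (380,243). Entering slowly.

```bash
python3 - <<'E'
from h import *
q=quat(BY); G=0.004
def st(tag):
    p=W2B(current_position()); f=current_force(); print(tag,"orig x %.4f y %.4f z %.4f"%(p[0]+G,p[1],current_position()[2]),"F board",np.round([f[:2]@bX,f[:2]@bY,f[2]],1),round(current_clock(),2))
def cmd(x,y,**k): return servo_line(B2W(x-G,y,0.0172),q,**k)
h=cmd(-0.141,0.0391,rate=0.04,contact_N=5); st(f"a {h}")
h=cmd(-0.133,0.0391,rate=0.02,contact_N=5); st(f"b {h}")
if not h:
    h=cmd(-0.127,0.0384,rate=0.02,contact_N=8); st(f"c {h}")
E
```

```text
a False orig x -0.1411 y 0.0391 z 0.0171 F board [-0.5 -1.   0.2] 20.22
b False orig x -0.1330 y 0.0391 z 0.0172 F board [ 0.5  0.7 -0.1] 20.77
c False orig x -0.1268 y 0.0383 z 0.0172 F board [ 0.5 -1.  -0.8] 21.22
```

The tip is in without resistance. Continuing along the taper schedule.

```bash
python3 - <<'E'
from h import *
q=quat(BY); G=0.004
def st(tag):
    p=W2B(current_position()); f=current_force(); print(tag,"orig x %.4f y %.4f z %.4f"%(p[0]+G,p[1],current_position()[2]),"F board",np.round([f[:2]@bX,f[:2]@bY,f[2]],1),round(current_clock(),2))
def cmd(x,y,**k): return servo_line(B2W(x-G,y,0.0172),q,**k)
for x in (-0.120,-0.112,-0.104,-0.096,-0.090,-0.085,-0.082):
    t=np.interp(-0.035-x,[0.042,0.085,0.101],[0.012,0.0086,0.002]); y=0.042-t/2-0.0004
    h=cmd(x,y,rate=0.03,contact_N=12); st(f"{x} {h}")
    if h: break
c=capture("scene"); im=c["image"][200:350,220:420]; cv2.imwrite("pics/c7.png",cv2.resize(im,None,fx=4,fy=4,interpolation=cv2.INTER_CUBIC))
c=capture("side"); im=c["image"][200:310,240:430]; cv2.imwrite("pics/s7.png",cv2.resize(im,None,fx=4.2,fy=4.2,interpolation=cv2.INTER_CUBIC))
E
```

```text
-0.12 False orig x -0.1218 y 0.0373 z 0.0167 F board [-4.7 -0.3 -1.3] 21.6
-0.112 False orig x -0.1122 y 0.0368 z 0.0171 F board [-4.3 -2.3 -1. ] 22.02
-0.104 False orig x -0.1038 y 0.0365 z 0.0172 F board [-2.9 -2.7 -1.4] 22.43
-0.096 False orig x -0.0962 y 0.0362 z 0.0171 F board [-3.6 -2.5 -0.8] 22.85
-0.09 False orig x -0.0903 y 0.0360 z 0.0171 F board [-4.3 -3.2 -2.6] 23.2
-0.085 False orig x -0.0853 y 0.0357 z 0.0171 F board [-4.4 -2.9 -1.5] 23.52
-0.082 False orig x -0.0825 y 0.0356 z 0.0171 F board [-3.8 -3.7 -1.2] 23.77
```

View pics/c7.png

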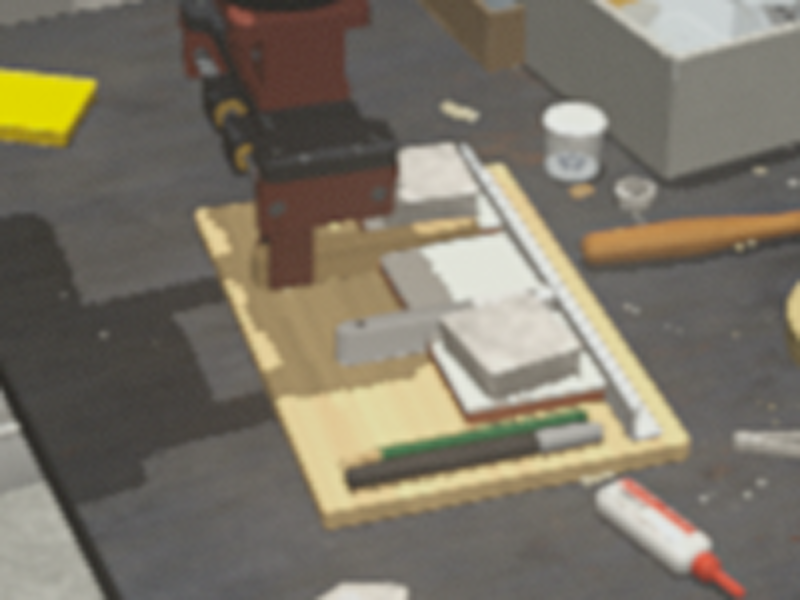

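View pics/s7.png

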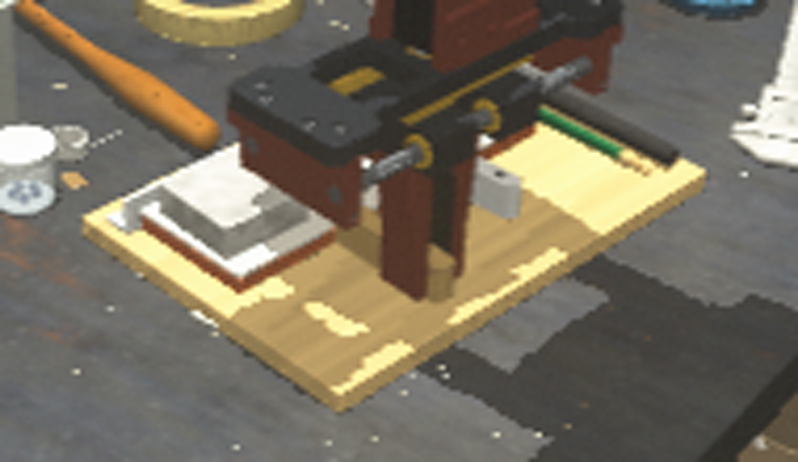

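The wedge is going in as planned. Now small pushes until the axial force reaches about 15 N.

```bash
python3 - <<'E'
from h import *
q=quat(BY); G=0.004
def st(tag):
    p=W2B(current_position()); f=np.mean([current_force() for _ in range(3)],0); r=np.array([f[:2]@bX,f[:2]@bY,f[2]]); print(tag,"orig x %.4f y %.4f z %.4f"%(p[0]+G,p[1],current_position()[2]),"F board",np.round(r,1),round(current_clock(),2)); return p[0]+G,r
x=-0.082; y=0.0356
while x<-0.062:
    x+=0.001; y-=0.00003
    servo_line(B2W(x-G,y,0.0172),q,rate=0.02); sleep(0.15); ax,r=st("%.4f"%x)
    if r[1]<-3: y-=0.0001
    if r[0]<-15: break
sleep(0.5); st("settled")
c=capture("scene"); im=c["image"][200:350,220:420]; cv2.imwrite("pics/c8.png",cv2.resize(im,None,fx=4,fy=4,interpolation=cv2.INTER_CUBIC))
c=capture("side"); im=c["image"][200:310,240:430]; cv2.imwrite("pics/s8.png",cv2.resize(im,None,fx=4.2,fy=4.2,interpolation=cv2.INTER_CUBIC))
c=capture("wrist"); cv2.imwrite("pics/w8.png",c["image"])
np.savez("last.npz",x=x,y=y); print(x,y,current_finger_gap())
E
```

```text
-0.0810 orig x -0.0816 y 0.0355 z 0.0171 F board [-4.6 -3.1 -1.3] 24.27
-0.0800 orig x -0.0806 y 0.0354 z 0.0171 F board [-4.9 -1.4 -0.9] 24.67
-0.0790 orig x -0.0798 y 0.0354 z 0.0171 F board [-5.2 -1.6 -0.7] 25.07
-0.0780 orig x -0.0788 y 0.0353 z 0.0171 F board [-6.  -2.3 -0.9] 25.47
-0.0770 orig x -0.0778 y 0.0353 z 0.0170 F board [-5.1 -2.4 -1.8] 25.87
-0.0760 orig x -0.0768 y 0.0352 z 0.0170 F board [-4.9 -3.2 -0.8] 26.27
-0.0750 orig x -0.0757 y 0.0352 z 0.0171 F board [-4.8 -2.4 -1.4] 26.67
-0.0740 orig x -0.0749 y 0.0352 z 0.0170 F board [-5.6 -3.4 -0.9] 27.07
-0.0730 orig x -0.0743 y 0.0351 z 0.0170 F board [-6.1 -2.4 -1. ] 27.47
-0.0720 orig x -0.0739 y 0.0351 z 0.0169 F board [-5.4 -2.2  1. ] 27.87
-0.0710 orig x -0.0735 y 0.0351 z 0.0168 F board [-7.8 -0.8  1.8] 28.27
-0.0700 orig x -0.0733 y 0.0351 z 0.0167 F board [-9.7 -0.9  1. ] 28.67
-0.0690 orig x -0.0730 y 0.0351 z 0.0166 F board [-10.8  -1.5   3. ] 29.07
-0.0680 orig x -0.0728 y 0.0350 z 0.0165 F board [-12.4  -1.1   5.2] 29.47
-0.0670 orig x -0.0727 y 0.0351 z 0.0164 F board [-14.1  -0.5   5.3] 29.87
-0.0660 orig x -0.0724 y 0.0350 z 0.0163 F board [-15.1  -0.3   5.6] 30.27
settled orig x -0.0724 y 0.0350 z 0.0163 F board [-15.2  -1.    5. ] 30.77
-0.06599999999999999 0.034819999999999955 0.013661125320584933
```

View pics/c8.png

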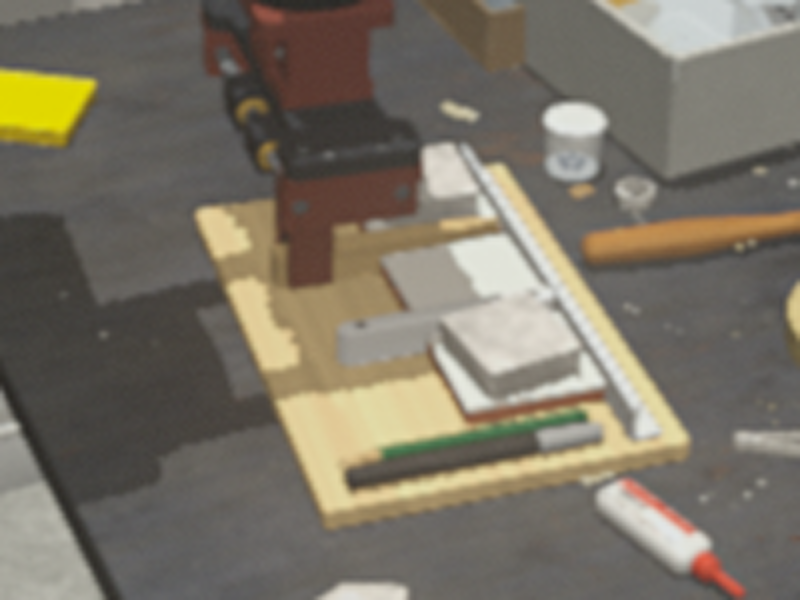

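View pics/w8.png

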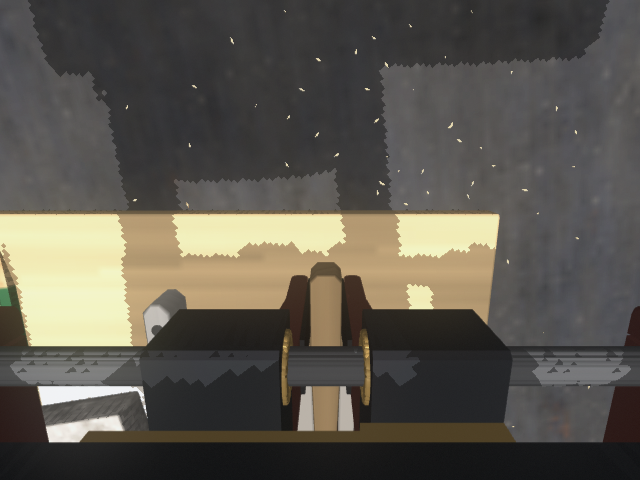

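The force rose only once the wedge origin reached x of about -72.4 mm, inside the predicted -77 to -70. One last check of the tile and spacer poses.

```bash
python3 - <<'E'
from h import *
f=current_force(); print("F",np.round([f[:2]@bX,f[:2]@bY,f[2]],1),current_clock(),current_qvel().max() if hasattr(current_qvel(),'max') else max(current_qvel()))
for n in ("scene","side","wrist"):
    c=capture(n); W=cloud(c); B=np.stack([(W[...,:2]-BO)@bX,(W[...,:2]-BO)@bY],-1)
    s=(abs(B[...,1]+0.036)<0.012)&(W[...,2]>0.027)&(W[...,2]<0.037)&(B[...,0]<-0.036)&(B[...,0]>-0.1)
    if s.sum(): print(n,"spacer",s.sum(),"rear x",np.percentile(B[s][:,0],2),"y med",np.median(B[s][:,1]),B[s][:,1].min(),B[s][:,1].max(),"z",np.median(W[s][:,2]))
    if n=="wrist": continue
    for d in silhouettes(n,"tile")[:2]:
        P=B[d["region"]&(W[...,2]>0.02)&(W[...,2]<0.028)]; 
        if len(P)>30 and abs(np.median(P[:,0]))<0.06: print(n,"tile",round(d["conf"],2),len(P),"x",np.percentile(P[:,0],[2,98]),"y",np.percentile(P[:,1],[2,98]),"z",np.nanmedian(W[d["region"]][:,2]))
    im=ortho(c,0.024); cv2.imwrite(f"pics/o9{n}.png",im)
E
```

```text
F [-15.1  -1.9   5.6] 30.9167 0.0011725979788744217
scene spacer 125 rear x -0.07908817755432904 y med -0.040427739032846105 -0.0462414664044532 -0.030495896799991495 z 0.03214753728711949
side spacer 88 rear x -0.08027009198120066 y med -0.03513716683286547 -0.04410680434476894 -0.02823213122896355 z 0.03172519624157148
wrist spacer 779 rear x -0.07868439017149328 y med -0.03721406977346024 -0.04318926790895562 -0.030697459405672752 z 0.031270451005439376
```

View pics/o9scene.png

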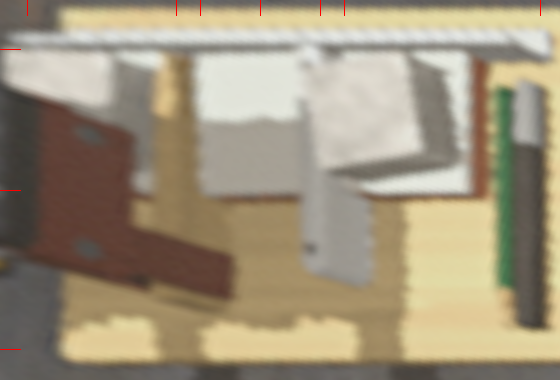

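View pics/o9side.png

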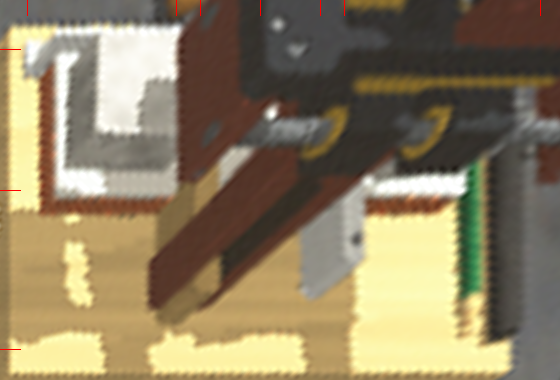

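The spacer's rear end is at x of about -79 mm (home). The tile's left edge is at about +30.5 mm, its front is level with the right tile, and the push reads a steady 15 N. Handing in.

```bash
python3 - <<'E'
from bench import *
print(current_clock(),current_finger_gap()); print(close_job()); 
try: print(current_clock(),current_force(),current_finger_gap())
except Exception as e: print(e)
E
```

```text
31.1667 0.013601904934299821
the job is handed in; nothing more can be done
None
the job is handed in; nothing more can be done
```

I put the spacer bar in the right-hand joint, which was the wide one, and drove the wedge into the left joint. The job was handed in at 31.2 s of the 72 s, with the wedge still gripped and pushed. No verdict came back.

- **Spacer:** it slid in until it touched the back rail, with its centre at about x = -22 mm, and I let it go. A picture afterwards showed the tile had not moved. At the end its rear end measured about x = -79 mm, which is the home position.
- **Wedge:** it went in with light force. Resistance built up from about x = -74 mm, and it stopped at about x = -72.4 mm, inside the expected -77 to -70 mm. At the last check the push was a steady 15.1 N with almost no sideways force. The jaws were closed on the 13.8 mm wedge head, reading 13.6 mm.
- **Tile:** in the last scene view its left edge was at about y = +30.5 mm and its front was level with the right tile. That means it is centred to within the camera's accuracy of about 2 mm.
- **Other objects:** the steel weights, glue tube and tape roll looked unmoved in the pictures; I did not measure them.

**Checks that failed or disagreed:**
- In the final pictures the trained network gave no usable outline of the tile, so its position comes only from the corrected picture, with the gripper partly in the way.
- The three cameras differed by up to 5 mm on the spacer's y position (-35 to -40 mm, expected about -36 mm). I put this down to parts of its sides being picked up and to calibration error.
- There was also about 5 N of vertical force on the tool, because the fingers sank slightly under the push.

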